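# Dim the lamp, then hold the light-meter arm at its mark for a dark reading

### The arm

A 6-joint arm with a two-finger parallel gripper is mounted at the origin on a cart in front of the work surface, level with it; the furniture and walls round the work are solid. World frame = base frame: x ahead of the robot, y to its left, z up, the work surface at z = 0. Lengths are in mm, angles in degrees, forces in N, time in s.
With the tool pointing down it reaches from about 300 to 850 mm from the base axis. Payload 4.2 kg.
Tool frame: the origin (TCP) lies midway between the tips of the shut fingers; the grasp point (between the pads) lies 19 mm behind it; z points along the fingers, y is the direction in which the jaws open and shut (so a half turn about z gives the same grasp; the last joint's range is limited). The gripper opens to 91 mm and grips with 3 to 60 N. Pads are 32 mm wide; open, the fingers measure 118 mm over their backs; the gripper's body (76 mm by 178 mm) begins 60 mm behind the grasp point.
Start: joints at [68.87, 18.312, 89.639, -0, 72.044, -1.146], TCP at [196.521, 540.391, 213.976] pointing down, gripper open.
Joint ranges: [-177.97, 177.97], [-48.28, 115.42], [12.27, 149.76], [-77.06, 257.06], [2.81, 150.46], [-146.56, 146.56]. Speed limits (degrees/s): [147.25, 147.25, 180, 180, 180, 180].

### API

Orientations are given as [roll, pitch, yaw] about the fixed x, y, z axes, in that order (R = Rz(yaw) Ry(pitch) Rx(roll)).
In Python, from workcell import env gives the robot as it stands.
- The arm moves only by the shell command python3 -m jog 'ROWS' [FORCE]. ROWS is JSON, a list of rows, each an object of numbers: "dx", "dy", "dz": the shift along the world's x, y, z in m; "wx", "wy", "wz": the turn, a rotation vector about the world's x, y, z in rad; "grip": the gripper's target within -1 to 1 (shut at 1, half-way at 0, fully open at -1). In form: [{"dx": .., "dy": .., "dz": .., "wx": .., "wy": .., "wz": .., "grip": ..}, ...]. A call has 1 to 10 rows; each row shifts and turns the commanded pose from where the row before left it; what a row does not reach is not made up. A row lasts 1/10 s, in which the tool goes at most 50 mm and 8.59 degrees, less where a joint would pass 70% of its speed; a pose out of reach is approached as far as the arm can. A call with a gripper value outside its range is refused whole. The fingers move at their own pace and stop on an object; FORCE is the grip in N (left out, the last holds). Time passes only in rows, so rows that do not move let the fingers close. It gives the time, the measured TCP pose, the force and the opening at its end, in the units of the state.
- env.state(): the state, without advancing time (a new reading comes with each control period).
- env.grab_frame(name): name is "scene" or "top" or "wrist"; returns the picture (420x560x3 uint8, red, green, blue); there is no depth.
- env.get_calibration(name): a dict with "fx", "fy", "cx", "cy" (pixels), "R" (3x3) and "t" (3): a world point X has camera coordinates R X + t. Camera axes: x right, y down, z forward; pixel columns grow to the right and rows downward; lengths in mm; the calibration is good to about 2 mm. A picture is of the moment at which its call begins: read the wrist's pose just before it. get_calibration takes no time and is no camera call; for the wrist camera it gives the pose at the moment of the call.
- env.job_done(): hands the job in, once; it reports no verdict.
The state is a dict: "time_s": time; "qpos": joint angles; "qvel": joint speeds; "effort": joint torques, N m; "ee_pos": TCP position; "ee_rot": TCP orientation; "force": force on the tool from outside, world axes, zero at the start; "torque": the same for the moment, N m; "gripper_width": finger opening in mm.
Only numpy, scipy, OpenCV 4.12 (cv2) and the standard library are available. Lean on these libraries where they do the work, as an engineer would, in place of code of your own. Each camera call takes 0.05 s, during which the arm holds its last target. There are 200 camera calls.

### The job

Get the light meter ready for a dark reading: first turn the lamp dimmer knob anticlockwise all the way to its off stop (white line at the green dot), then push the blue lock button fully down to free the telescoping arm. Then take the arm by its black post and pull it out against its spring until its yellow pointer is level with the tip of the red marker, and finish while still holding it there in the gripper, because it springs back if let go. Leave the red marker and the objective, wafer box, bottle and torch standing or lying around where they are.

Things in the scene. Friction and masses are not known exactly. Their poses are not given: they have to be found in the camera images.
- dimmer (a joint): angle of the black lamp dimmer knob: 0 = off stop (fully anticlockwise seen from above), grows as it is turned clockwise, 4.2 = full. Starts 0.7 to 1.4 rad away from the off stop. Turns with light friction (about 0.04 N m) and stays where left
- dimmer_grip (a point): grip point of the dimmer knob, on its upright axis: a black bar 42 mm long, 14 mm thick, 32 mm high, its top 7 mm above this point, on a 44 mm disc. The bar lies along this point's own x axis (turning with the knob); white line at the bar's -x end. Grip across the 14 mm. It sits on a white box 100 x 90 mm, 35 mm high; at off the white line points at the green dot on the side facing the robot
- meter_stand: fixed light-meter stand: dark steel base 80 mm (x) by 340 mm (y) by 12 mm, origin on the desk under it; its +y axis is the direction in which the arm extends. A grey sleeve 40 mm wide covers y -160 to -30 mm, its top 58 mm above the desk. A white scale with black ticks every 5 mm (long ones every 10 mm) runs on the -x side of the arm
- lock_button (a joint): travel of the lock button in m: 0 = up, arm locked; 0.009 = fully down, arm free (freed from 0.006 on). Needs about 2.5 N, moves straight down, stays down
- button_top (a point): centre of the top of the blue round lock button, 22 mm across, 16 mm above the sleeve's top when up (in a 33 mm dark ring 4 mm high) at y -100 mm on the stand's centre line; moves down with it
- probe_arm (a joint): extension of the arm in m: 0 = pushed in (as found, locked), 0.11 = end of travel. A spring pulls it back in, about 2 N at 0 and 4 N at full extension, so it retracts when let go
- post_grip (a point): grip point of the arm's upright black post with yellow top, 24 x 24 mm (sides along the stand's x and y), free from 46 to 107 mm above the desk; the point is on its axis, 19 mm below the top, 88 mm above the desk. The post stands 50 mm in front of the sleeve's mouth when the arm is in; beyond it is a round black sensor head 36 mm across, top 58 mm above the desk
- pointer_tip (a point): tip of the thin yellow pointer (2 mm wide), low on the -x side of the post, over the scale; it is at the same y (in the stand's frame) as the post's axis and moves with the arm
- red_marker (a joint): position of the red marker along the scale in m: the value that probe_arm has when the pointer is level with it. Stiff sliding clip, stays where it is
- marker_tip (a point): tip (2 mm wide) of the red marker clip (a block 18 mm wide along the scale, tip at its middle) on the -x edge of the base, 14 mm above the desk; its y axis is the stand's y axis. The pointer is level with it when both have the same y in the stand's frame
- objective_mid (a point): centre of the spare microscope objective, white with a green ring, 27 mm across, 50 mm high, standing: leave alone
- wafer_box_mid (a point): centre of the round white wafer box, 66 mm across, 18 mm high: leave alone
- dropper_mid (a point): centre of the amber dropper bottle, 33 mm across, 94 mm high, standing: leave alone
- torch_mid (a point): centre of the black and blue torch, 98 mm long (along y), 24 mm thick, lying: leave alone

How it is judged:
By the outcome, as a careful person would: the job done as asked, in the order asked, and still so for the second after the job is handed in, while the arm keeps its last pose, push and grip.
It also fails if it takes over 61 s, if anything falls off the work surface, if the arm or the gripper's body presses on something with over 40 N, if the wrist force passes 120 N, or if a joint passes its speed limit or range.

## Working session

There is one attempt and no reset: what is moved stays moved. The work goes in short steps, Python scripts to look and compute and a shell command to move; the robot and the scene stay as the last step left them, time stands still between calls to the robot, and variables do not carry over. Pictures are saved under pics/ and viewed, about 8 in all and at most 12, crops included, and the job is handed in when it is done.

```bash
mkdir -p pics
cat > h.py <<'E'
from workcell import env
import numpy as np, cv2
def snap(cam,name):
    c=env.get_calibration(cam); im=env.grab_frame(cam)
    cv2.imwrite(f'pics/{name}.png',im[...,::-1]); np.savez(f'pics/{name}.npz',**{k:np.array(v) for k,v in c.items()}); return im,c
def load(name):
    return cv2.imread(f'pics/{name}.png')[...,::-1], np.load(f'pics/{name}.npz')
def cast(c,u,v,z):
    R=np.array(c['R']);t=np.array(c['t']).ravel()
    d=R.T@np.array([(u-c['cx'])/c['fx'],(v-c['cy'])/c['fy'],1]); o=-R.T@t
    return o+d*(z-o[2])/d[2]
def proj(c,X):
    p=np.array(c['R'])@np.array(X)+np.array(c['t']).ravel(); return p[0]/p[2]*c['fx']+c['cx'],p[1]/p[2]*c['fy']+c['cy']
E
python3 - <<'E'
from h import *
print(env.state())
for n in ['scene','top','wrist']: snap(n,n+'0')
a=[cv2.imread(f'pics/{n}0.png') for n in ['top','scene']]
for n in ['top','scene']:
    c=np.load(f'pics/{n}0.npz'); print(n,-c['R'].T@c['t'].ravel(),c['fx'],c['R'][2])
E
```

```text
{'time_s': 0.0, 'qpos': array([ 6.88695651e+01,  1.83535937e+01,  8.97053046e+01, -6.06626095e-04,
        7.20406013e+01, -1.14420605e+00]), 'qvel': array([-0.01967233, -0.02329838,  0.01913341, -0.0359037 , -0.01699622,
       -0.08242861]), 'effort': array([ 2.00644143e-03, -4.12451112e+01, -2.31977731e+01,  7.28337374e-02,
        4.57391236e-02, -1.35257110e-04]), 'ee_pos': array([196.34655165, 539.93175238, 213.10813577]), 'ee_rot': array([-1.79900509e+02, -1.41026298e-03,  1.60013958e+02]), 'force': array([-0.26668102,  0.69953467,  0.58752677]), 'torque': array([ 0.06080307, -0.05009566,  0.0024255 ]), 'gripper_width': 91.31797024480613}
top [ 467.91303801   90.51871574 1334.90774323] 476.81121945052064 [ 0.05754903 -0.00794722 -0.99831105]
scene [1286.63519011  502.31830825  919.36252216] 490.1467743154188 [-0.62309812 -0.35109545 -0.69891396]
```

View pics/top0.png

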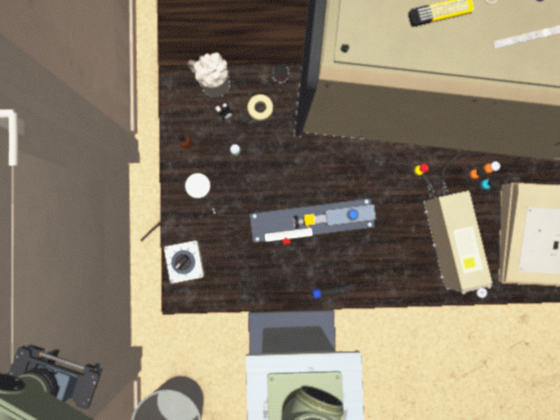

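View pics/scene0.png

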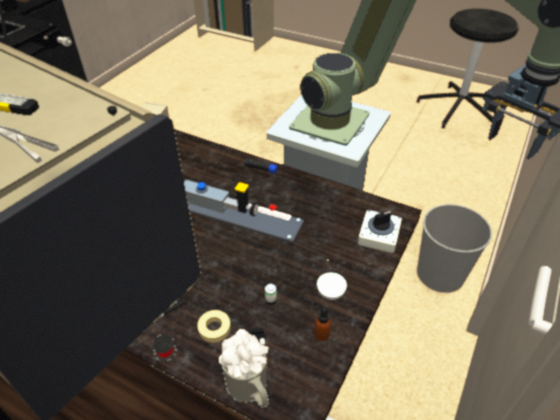

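The top view shows the dimmer at about (183,262), the stand running from (375,212) to (252,228), the button at (353,214), the post top at (310,219) and the red marker at (287,241). Image up is +x and image left is +y. The torch is at (317,293).

Run:
```python
from h import *
im,c=load('top0')
for n,u,v,z in [('knob',183,262,67),('button',353,214,74),('post',310,219,107),('marker',287,241,14),('torch',317,293,12),('wafer',198,185,18),('c1',251,213,12),('c2',257,241,12),('c3',373,200,12),('c4',376,225,12),('cab',298,135,0)]:
    print(n,cast(c,u,v,z).round(0))
b=np.array(im).astype(int)
x=cv2.resize(im[190:310,150:390],None,fx=3.3,fy=3.3,interpolation=cv2.INTER_CUBIC); cv2.imwrite('pics/crop1.png',x[...,::-1])
w,cw=load('wrist0'); print(-cw['R'].T@cw['t'].ravel(),cw['R'],cw['fx'])
```

```text
knob [414. 313.  67.]
button [ 528. -141.   74.]
post [517. -23. 107.]
marker [461.  34.  14.]
torch [316. -45.  12.]
wafer [623. 276.  18.]
c1 [542. 131.  12.]
c2 [464. 117.  12.]
c3 [ 568. -210.   12.]
c4 [ 499. -215.   12.]
cab [760.  -7.   0.]
[128.10139517 563.93171166 384.0362172 ] [[ 3.41496520e-01  9.39882933e-01 -4.45515647e-04]
 [ 9.07681843e-01 -3.29673507e-01  2.59671042e-01]
 [ 2.43913506e-01 -8.90811436e-02 -9.65697029e-01]] 297.32857207937354
```

View pics/crop1.png

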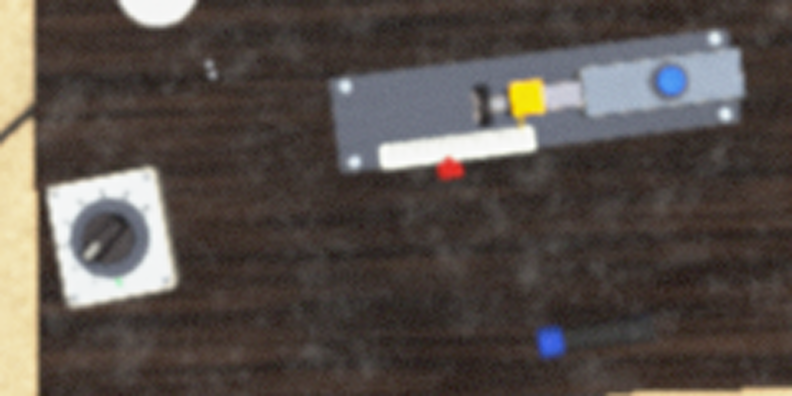

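```bash
python3 -m jog '[{"dx":0.027,"dy":-0.028,"dz":-0.006,"wz":-0.072,"grip":-1},{"dx":0.027,"dy":-0.028,"dz":-0.006,"wz":-0.072,"grip":-1},{"dx":0.027,"dy":-0.028,"dz":-0.006,"wz":-0.072,"grip":-1},{"dx":0.027,"dy":-0.028,"dz":-0.006,"wz":-0.072,"grip":-1},{"dx":0.027,"dy":-0.028,"dz":-0.006,"wz":-0.072,"grip":-1},{"dx":0.027,"dy":-0.028,"dz":-0.006,"wz":-0.072,"grip":-1},{"dx":0.027,"dy":-0.028,"dz":-0.006,"wz":-0.072,"grip":-1},{"dx":0.027,"dy":-0.028,"dz":-0.006,"wz":-0.072,"grip":-1},{"grip":-1},{"grip":-1}]'
python3 - <<'E'
from h import *
snap('wrist','w1')
E
```

```text
invalid input
```

View pics/w1.png

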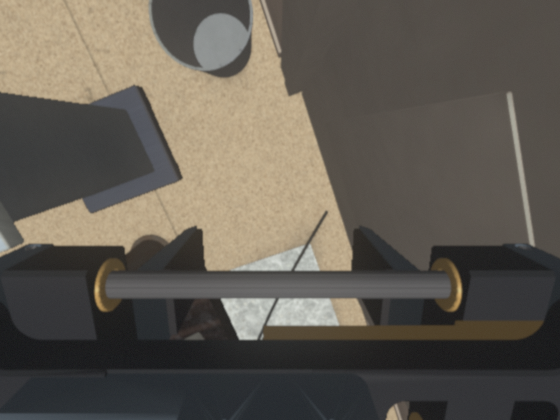

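That picture shows the arm did not move: the jog call was refused. I'll retry with all keys given.

```bash
python3 -m jog '[{"dx":0.027,"dy":-0.028,"dz":-0.006,"wx":0,"wy":0,"wz":-0.072,"grip":-1},{"dx":0.027,"dy":-0.028,"dz":-0.006,"wx":0,"wy":0,"wz":-0.072,"grip":-1},{"dx":0.027,"dy":-0.028,"dz":-0.006,"wx":0,"wy":0,"wz":-0.072,"grip":-1},{"dx":0.027,"dy":-0.028,"dz":-0.006,"wx":0,"wy":0,"wz":-0.072,"grip":-1},{"dx":0.027,"dy":-0.028,"dz":-0.006,"wx":0,"wy":0,"wz":-0.072,"grip":-1},{"dx":0.027,"dy":-0.028,"dz":-0.006,"wx":0,"wy":0,"wz":-0.072,"grip":-1},{"dx":0.027,"dy":-0.028,"dz":-0.006,"wx":0,"wy":0,"wz":-0.072,"grip":-1},{"dx":0.027,"dy":-0.028,"dz":-0.006,"wx":0,"wy":0,"wz":-0.072,"grip":-1},{"dx":0,"dy":0,"dz":0,"wx":0,"wy":0,"wz":0,"grip":-1},{"dx":0,"dy":0,"dz":0,"wx":0,"wy":0,"wz":0,"grip":-1}]'
python3 - <<'E'
from h import *
im,c=snap('wrist','w2'); s=env.state(); print(s['ee_pos'],s['ee_rot'])
p=s['ee_pos'].copy(); print(proj(c,p)); p[2]=67; print(proj(c,p))
E
```

```text
time_s: 1.2
ee_pos: [412.7, 315.9, 165.7]
ee_rot: [-180.0, -0.0, 126.9]
force: [0.1, 0.4, -1.1]
gripper_width: 91.2
[412.25525024 316.59894041 165.91991257] [-1.79988698e+02 -3.39606490e-02  1.27007827e+02]
(np.float64(278.3632608459979), np.float64(249.62042950773196))
(np.float64(278.03885031541404), np.float64(208.77080649430476))
```

View pics/w2.png

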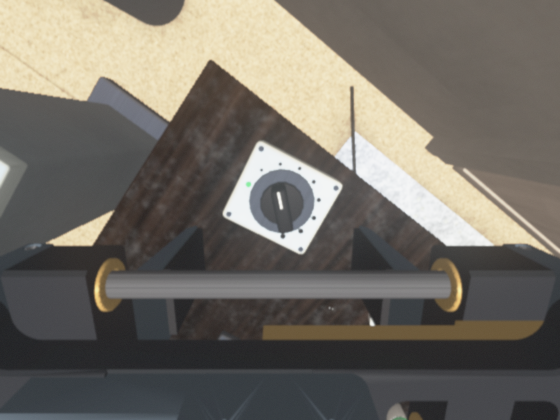

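The wrist view shows the knob disc centred at about (282,202), its white line running (279,190)-(283,209), and the green dot at (249,184). The box screws are at (262,149), (337,187), (302,249) and (228,214).

Run:
```python
from h import *
im,c=load('w2'); 
hsv=cv2.cvtColor(np.ascontiguousarray(im),cv2.COLOR_RGB2HSV)
S=[cast(c,u,v,35) for u,v in [(262,149),(337,187),(302,249),(228,214)]]
cen=np.mean(S,0); print('box centre',cen,[np.linalg.norm(S[i]-S[i-1]) for i in range(4)])
d=S[0]-S[1];print('box x-edge',np.degrees(np.arctan2(*d[1::-1])), np.degrees(np.arctan2(*(S[1]-S[2])[1::-1])))
m=cv2.inRange(hsv,(45,90,80),(80,255,255))[140:260,220:350]; v,u=np.nonzero(m); g=cast(c,u.mean()+220,v.mean()+140,35); print('green',len(u),g,np.degrees(np.arctan2(*(g-cen)[1::-1])))
mm=(im[180:225,265:300].min(2)>120).astype(np.uint8); mm[:2]=0
n,l,st,ce=cv2.connectedComponentsWithStats(mm)
for i in range(1,n): print(st[i],ce[i]+[265,180])
i=min([i for i in range(1,n) if st[i,4]>8], key=lambda i:np.linalg.norm(ce[i]+[265,180]-[281,200])); v,u=np.nonzero(l==i)
for z in (75,):
    P=np.array([cast(c,a+265,b+180,z)[:2] for a,b in zip(u,v)]); o=P.mean(0); w=np.linalg.svd(P-o)[2][0]; print('line',len(u),o,np.degrees(np.arctan2(w[1],w[0])), np.ptp((P-o)@w), 'dir from centre',np.degrees(np.arctan2(*(o-cen[:2])[::-1])))
cv2.imwrite('pics/crop2.png',cv2.resize(im[140:260,210:350],None,fx=5,fy=5,interpolation=cv2.INTER_CUBIC)[...,::-1])
```

```text
box centre [415.91000571 319.35610494  35.        ] [np.float64(76.58975400937047), np.float64(85.70848740075758), np.float64(76.65876493158517), np.float64(88.19548712160882)]
box x-edge -169.6565212311642 100.13623930561693
green 9 [376.93522014 312.39351872  35.        ] -169.87133499844268
[0 2 1 1 1] [265. 182.]
[33  3  2  5  8] [298.625 185.   ]
[11 11  8 19 85] [279.57647059 200.30588235]
line 85 [407.35192056 325.4051507 ] -41.695993890969824 17.06146942461408 dir from centre 144.7464767191086
```

View pics/crop2.png

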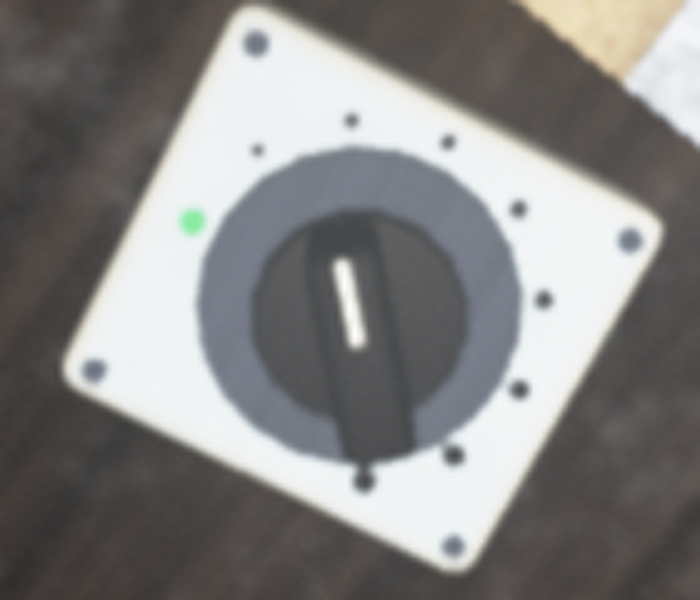

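```bash
python3 -m jog '[{"dx":0.001,"dy":0.001,"dz":-0.029,"wx":0,"wy":0,"wz":0.05,"grip":-1},{"dx":0.001,"dy":0.001,"dz":-0.029,"wx":0,"wy":0,"wz":0.05,"grip":-1},{"dx":0.001,"dy":0.001,"dz":-0.029,"wx":0,"wy":0,"wz":0.05,"grip":-1},{"dx":0.0005,"dy":0,"dz":-0.027,"wx":0,"wy":0,"wz":0.047,"grip":-1},{"dx":0,"dy":0,"dz":0,"wx":0,"wy":0,"wz":0,"grip":0.5},{"dx":0,"dy":0,"dz":0,"wx":0,"wy":0,"wz":0,"grip":1},{"dx":0,"dy":0,"dz":0,"wx":0,"wy":0,"wz":0,"grip":1},{"dx":0,"dy":0,"dz":0,"wx":0,"wy":0,"wz":0,"grip":1},{"dx":0,"dy":0,"dz":0,"wx":0,"wy":0,"wz":0,"grip":1},{"dx":0,"dy":0,"dz":0,"wx":0,"wy":0,"wz":0,"grip":1}]' 12
```

```text
time_s: 2.25
ee_pos: [416.3, 319.6, 52.7]
ee_rot: [179.9, 0.0, 138.3]
force: [0.5, -0.2, 0.0]
gripper_width: 46.0
```

```bash
python3 -m jog '[{"dx":0,"dy":0,"dz":0,"wx":0,"wy":0,"wz":0,"grip":1},{"dx":0,"dy":0,"dz":0,"wx":0,"wy":0,"wz":0,"grip":1},{"dx":0,"dy":0,"dz":0,"wx":0,"wy":0,"wz":0,"grip":1},{"dx":0,"dy":0,"dz":0,"wx":0,"wy":0,"wz":0,"grip":1},{"dx":0,"dy":0,"dz":0,"wx":0,"wy":0,"wz":0,"grip":1},{"dx":0,"dy":0,"dz":0,"wx":0,"wy":0,"wz":0,"grip":1}]'
```

```text
time_s: 2.85
ee_pos: [415.6, 318.8, 51.9]
ee_rot: [-179.9, -0.0, 138.3]
force: [-1.3, -1.2, 2.1]
gripper_width: 13.8
```

The bar is gripped at 13.8 mm. Next I turn it anticlockwise.

```bash
python3 -m jog '[{"dx":0,"dy":0,"dz":0,"wx":0,"wy":0,"wz":0.1,"grip":1},{"dx":0,"dy":0,"dz":0,"wx":0,"wy":0,"wz":0.1,"grip":1},{"dx":0,"dy":0,"dz":0,"wx":0,"wy":0,"wz":0.1,"grip":1},{"dx":0,"dy":0,"dz":0,"wx":0,"wy":0,"wz":0.1,"grip":1},{"dx":0,"dy":0,"dz":0,"wx":0,"wy":0,"wz":0.1,"grip":1},{"dx":0,"dy":0,"dz":0,"wx":0,"wy":0,"wz":0.1,"grip":1},{"dx":0,"dy":0,"dz":0,"wx":0,"wy":0,"wz":0.1,"grip":1},{"dx":0,"dy":0,"dz":0,"wx":0,"wy":0,"wz":0.1,"grip":1},{"dx":0,"dy":0,"dz":0,"wx":0,"wy":0,"wz":0.08,"grip":1},{"dx":0,"dy":0,"dz":0,"wx":0,"wy":0,"wz":0.02,"grip":1}]'
python3 -c "
from workcell import env; s=env.state(); print(s['torque'],s['ee_rot'])"
```

```text
time_s: 3.85
ee_pos: [415.9, 320.0, 51.9]
ee_rot: [179.9, -0.0, -170.2]
force: [-1.0, 1.2, 0.1]
gripper_width: 14.0
[ 0.29098414  0.21311031 -0.34652552] [ 1.79920305e+02 -1.38709855e-03 -1.70155552e+02]
```

```bash
python3 -m jog '[{"dx":0,"dy":0,"dz":0,"wx":0,"wy":0,"wz":0.03,"grip":1},{"dx":0,"dy":0,"dz":0,"wx":0,"wy":0,"wz":0.03,"grip":1},{"dx":0,"dy":0,"dz":0,"wx":0,"wy":0,"wz":0,"grip":1}]'
python3 -c "
from workcell import env; s=env.state(); print(s['torque'],s['ee_rot'])"
```

```text
time_s: 4.15
ee_pos: [416.3, 320.1, 51.9]
ee_rot: [179.9, 0.0, -166.9]
force: [-0.5, 2.3, -1.1]
gripper_width: 16.1
[ 0.4175097   0.06357739 -0.46621251] [ 1.79911360e+02  3.91689337e-02 -1.66857429e+02]
```

The grip widened to 16.1 mm with 0.47 N m of resistance, so the knob is on its stop. I'll release and rise to look.

```bash
python3 -m jog '[{"dx":0,"dy":0,"dz":0,"wx":0,"wy":0,"wz":0,"grip":-1},{"dx":0,"dy":0,"dz":0,"wx":0,"wy":0,"wz":0,"grip":-1},{"dx":0,"dy":0,"dz":0,"wx":0,"wy":0,"wz":0,"grip":-1},{"dx":0,"dy":0,"dz":0,"wx":0,"wy":0,"wz":0,"grip":-1},{"dx":0,"dy":0,"dz":0.03,"wx":0,"wy":0,"wz":0,"grip":-1},{"dx":0,"dy":0,"dz":0.03,"wx":0,"wy":0,"wz":0,"grip":-1},{"dx":0,"dy":0,"dz":0.03,"wx":0,"wy":0,"wz":0,"grip":-1},{"dx":0,"dy":0,"dz":0.03,"wx":0,"wy":0,"wz":0,"grip":-1},{"dx":0,"dy":0,"dz":0,"wx":0,"wy":0,"wz":0,"grip":-1}]'
python3 - <<'E'
from h import *
im,c=snap('wrist','w3'); s=env.state()
hsv=cv2.cvtColor(np.ascontiguousarray(im),cv2.COLOR_RGB2HSV)
u0,v0=map(int,proj(c,[416,319.4,75])); print(u0,v0)
m=cv2.inRange(hsv,(45,90,80),(80,255,255)); v,u=np.nonzero(m); k=(abs(u-u0)<70)&(abs(v-v0)<70); g=cast(c,u[k].mean(),v[k].mean(),35); print('green',k.sum(),g,np.degrees(np.arctan2(g[1]-319.4,g[0]-416)))
a,b=v0-22,u0-22
mm=(im[a:a+44,b:b+44].min(2)>120).astype(np.uint8); n,l,st,ce=cv2.connectedComponentsWithStats(mm)
for i in range(1,n):
    if st[i,4]<15: continue
    v,u=np.nonzero(l==i); P=np.array([cast(c,x+b,y+a,75)[:2] for x,y in zip(u,v)]); o=P.mean(0); w=np.linalg.svd(P-o)[2][0]; print(len(u),o,np.degrees(np.arctan2(w[1],w[0])),np.ptp((P-o)@w))
cv2.imwrite('pics/crop3.png',cv2.resize(im[v0-70:v0+70,u0-70:u0+70],None,fx=4,fy=4,interpolation=cv2.INTER_CUBIC)[...,::-1])
E
```

```text
time_s: 5.05
ee_pos: [418.2, 320.9, 176.2]
ee_rot: [179.8, 0.5, -166.7]
force: [0.1, 0.5, -0.1]
gripper_width: 85.0
277 206
green 4 [376.88587831 312.50827644  35.        ] -170.0073186143388
16 [392.73748122 332.50497459] 37.68597764468217 5.473590239976893
80 [404.86000346 317.29006768] 10.110060034166208 16.37741070574864
19 [422.87530618 300.21923699] 28.533408068912156 7.323757312298284
367 [430.20062749 324.01845157] 107.89186555801628 42.614166233728426
```

View pics/crop3.png

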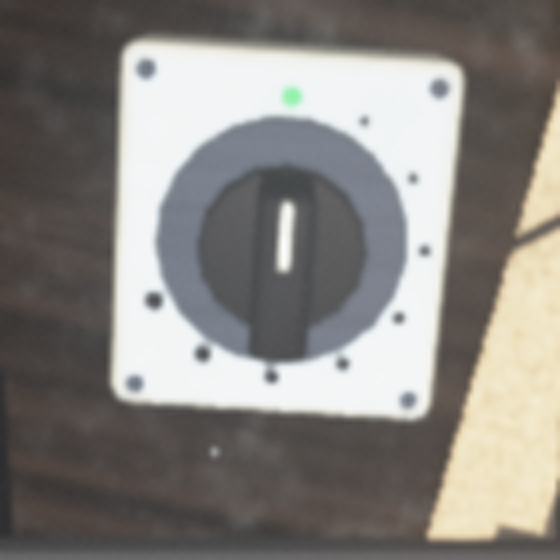

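The knob is at off: the line is at 190.1° and the green dot at 190.0°. Moving over the stand.

```bash
python3 -m jog '[{"dx":0.011,"dy":-0.034,"dz":0,"wx":0,"wy":0,"wz":-0.014,"grip":-1},{"dx":0.011,"dy":-0.034,"dz":0,"wx":0,"wy":0,"wz":-0.014,"grip":-1},{"dx":0.011,"dy":-0.034,"dz":0,"wx":0,"wy":0,"wz":-0.014,"grip":-1},{"dx":0.011,"dy":-0.034,"dz":0,"wx":0,"wy":0,"wz":-0.014,"grip":-1},{"dx":0.011,"dy":-0.034,"dz":0,"wx":0,"wy":0,"wz":-0.014,"grip":-1},{"dx":0.011,"dy":-0.034,"dz":0,"wx":0,"wy":0,"wz":-0.014,"grip":-1},{"dx":0.011,"dy":-0.034,"dz":0,"wx":0,"wy":0,"wz":-0.014,"grip":-1},{"dx":0.011,"dy":-0.034,"dz":0,"wx":0,"wy":0,"wz":-0.014,"grip":-1},{"dx":0.011,"dy":-0.034,"dz":0,"wx":0,"wy":0,"wz":-0.014,"grip":-1},{"dx":0.011,"dy":-0.034,"dz":0,"wx":0,"wy":0,"wz":-0.014,"grip":-1}]'
python3 -m jog '[{"dx":0,"dy":0,"dz":0,"wx":0,"wy":0,"wz":0,"grip":-1},{"dx":0,"dy":0,"dz":0,"wx":0,"wy":0,"wz":0,"grip":-1}]'
python3 - <<'E'
from h import *
im,c=snap('wrist','w4'); s=env.state(); print(s['ee_pos'],s['ee_rot'])
E
```

```text
time_s: 6.1
ee_pos: [525.2, -22.1, 170.3]
ee_rot: [180.0, -0.2, -174.8]
force: [0.2, 0.6, -0.5]
gripper_width: 90.6
time_s: 6.3
ee_pos: [525.1, -21.0, 170.5]
ee_rot: [179.9, -0.2, -174.8]
force: [0.7, 0.4, -0.5]
gripper_width: 91.5
[525.06571579 -20.2786828  170.7647331 ] [ 1.79944002e+02 -1.53268525e-01 -1.74739901e+02]
```

View pics/w4.png

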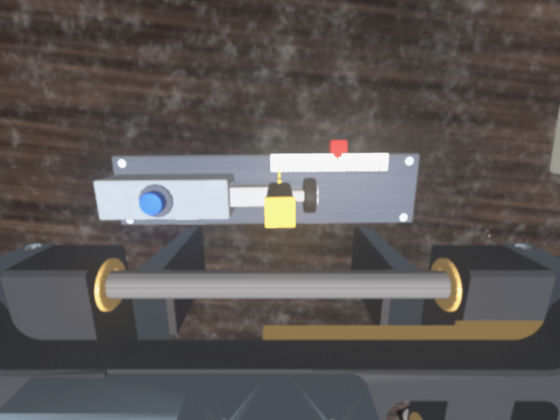

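The wrist view shows the blue button at about (151,203), the yellow post top at (280,211), the pointer at (279,176), the red marker at (339,149) and the base screws at (122,163), (409,161), (404,217) and (130,219).

Run:
```python
from h import *
im,c=load('w4'); hsv=cv2.cvtColor(np.ascontiguousarray(im),cv2.COLOR_RGB2HSV)
S=np.array([cast(c,*p,12) for p in [(122,163),(409,161),(404,217),(130,219)]])
o=S.mean(0); y=(S[1]-S[0])+(S[2]-S[3]); y/=np.linalg.norm(y); x=np.array([y[1],-y[0],0])
print('stand',o,'yaw',np.degrees(np.arctan2(-y[0],y[1])),np.linalg.norm(S[1]-S[0]),np.linalg.norm(S[1]-S[2]))
def sf(n,P): print(n,P.round(1),'stand xy',((P-o)@x).round(1),((P-o)@y).round(1))
def cen(lo,hi,box):
    m=cv2.inRange(hsv,lo,hi); k=np.zeros_like(m); k[box[1]:box[3],box[0]:box[2]]=1; v,u=np.nonzero(m*k); return u,v
u,v=cen((100,120,80),(125,255,255),(120,180,190,225)); print(u.min(),u.max(),v.min(),v.max()); sf('button',cast(c,(u.min()+u.max())/2,(v.min()+v.max())/2,74))
u,v=cen((22,120,150),(35,255,255),(255,188,305,240)); print(u.min(),u.max(),v.min(),v.max()); sf('post',cast(c,u.mean(),v.mean(),107))
u,v=cen((18,100,80),(38,255,255),(265,165,295,184)); 
for vv in sorted(set(v)): print(vv,u[v==vv])
sf('pointer',cast(c,u[v<178].mean(),v[v<178].min(),18))
m=((hsv[...,0]<8)|(hsv[...,0]>172))&(hsv[...,1]>120)&(hsv[...,2]>70); m[:130]=0;m[170:]=0;m[:,:320]=0;m[:,360:]=0
v,u=np.nonzero(m)
for vv in sorted(set(v)): print(vv,u[v==vv].min(),u[v==vv].max())
b=v>=v.max()-1; sf('marker tip',cast(c,u[b].mean(),v.max(),14)); sf('marker block',cast(c,(u.min()+u.max())/2,np.median(v),14))
```

```text
stand [519.20314093 -35.3082916   12.        ] yaw 5.595604459681251 315.57454057751073 64.12789800872015
140 164 192 214
button [ 527.9 -138.4   74. ] stand xy -1.4 -103.4
265 295 197 227
post [518.8 -21.  107. ] stand xy 1.0 14.3
177 [279]
178 [279]
179 [278 279]
180 [278 279 280]
182 [278 279 280]
183 [278 279 280]
pointer [501.6 -22.5  18. ] stand xy -16.3 14.4
140 332 346
141 331 346
142 330 347
143 330 347
144 330 347
145 330 347
146 330 347
147 330 347
148 330 347
149 330 347
150 330 346
151 330 346
152 331 341
153 335 340
154 335 340
155 335 340
156 337 337
marker tip [473.6  38.7  14. ] stand xy -38.2 78.1
marker block [462.9  38.4  14. ] stand xy -48.8 78.8
```

```bash
python3 -m jog '[{"dx":0.001,"dy":-0.03,"dz":0,"wx":0,"wy":0,"wz":0,"grip":1},{"dx":0.001,"dy":-0.03,"dz":0,"wx":0,"wy":0,"wz":0,"grip":1},{"dx":0.001,"dy":-0.03,"dz":0,"wx":0,"wy":0,"wz":0,"grip":1},{"dx":0,"dy":-0.028,"dz":0,"wx":0,"wy":0,"wz":0,"grip":1},{"dx":0,"dy":0,"dz":-0.02,"wx":0,"wy":0,"wz":0,"grip":1},{"dx":0,"dy":0,"dz":-0.02,"wx":0,"wy":0,"wz":0,"grip":1},{"dx":0,"dy":0,"dz":-0.02,"wx":0,"wy":0,"wz":0,"grip":1},{"dx":0,"dy":0,"dz":-0.02,"wx":0,"wy":0,"wz":0,"grip":1},{"dx":0,"dy":0,"dz":0,"wx":0,"wy":0,"wz":0,"grip":1},{"dx":0,"dy":0,"dz":0,"wx":0,"wy":0,"wz":0,"grip":1}]'
python3 -m jog '[{"dx":0,"dy":0,"dz":0,"wx":0,"wy":0,"wz":0,"grip":1},{"dx":0,"dy":0,"dz":0,"wx":0,"wy":0,"wz":0,"grip":1},{"dx":0,"dy":0,"dz":0,"wx":0,"wy":0,"wz":0,"grip":1}]'
```

```text
time_s: 7.35
ee_pos: [528.9, -137.6, 92.0]
ee_rot: [180.0, -0.0, -174.6]
force: [0.7, 0.9, 0.2]
gripper_width: 14.1
time_s: 7.65
ee_pos: [529.5, -138.6, 92.9]
ee_rot: [-180.0, 0.1, -174.7]
force: [-0.0, -1.1, 0.2]
gripper_width: 0.5
```

Now down to about 66 mm, slowly.

```bash
python3 -m jog '[{"dx":-0.001,"dy":0,"dz":-0.008,"wx":0,"wy":0,"wz":0,"grip":1},{"dx":0,"dy":0,"dz":-0.008,"wx":0,"wy":0,"wz":0,"grip":1},{"dx":0,"dy":0,"dz":-0.004,"wx":0,"wy":0,"wz":0,"grip":1},{"dx":0,"dy":0,"dz":-0.003,"wx":0,"wy":0,"wz":0,"grip":1},{"dx":0,"dy":0,"dz":-0.003,"wx":0,"wy":0,"wz":0,"grip":1},{"dx":0,"dy":0,"dz":0,"wx":0,"wy":0,"wz":0,"grip":1}]'
```

```text
time_s: 8.25
ee_pos: [527.8, -138.6, 65.5]
ee_rot: [180.0, -0.0, -174.7]
force: [-0.1, 0.0, -0.6]
gripper_width: 0.6
```

```bash
python3 -m jog '[{"dx":0,"dy":0,"dz":-0.001,"wx":0,"wy":0,"wz":0,"grip":1},{"dx":0,"dy":0,"dz":-0.001,"wx":0,"wy":0,"wz":0,"grip":1}]'; python3 -m jog '[{"dx":0,"dy":0,"dz":-0.001,"wx":0,"wy":0,"wz":0,"grip":1},{"dx":0,"dy":0,"dz":0,"wx":0,"wy":0,"wz":0,"grip":1}]'
```

```text
time_s: 8.45
ee_pos: [528.2, -138.7, 65.1]
ee_rot: [-180.0, 0.0, -174.7]
force: [-3.4, 0.7, 14.1]
gripper_width: 0.3
time_s: 8.65
ee_pos: [528.2, -138.7, 65.1]
ee_rot: [-180.0, 0.1, -174.7]
force: [-3.6, 0.9, 12.9]
gripper_width: 0.4
```

The button stops at 65.1 mm with 13 N, so it is fully down. I'll rise, open and go to the post.

```bash
python3 -m jog '[{"dx":0,"dy":0,"dz":0.03,"wx":0,"wy":0,"wz":0,"grip":-1},{"dx":0,"dy":0,"dz":0.03,"wx":0,"wy":0,"wz":0,"grip":-1},{"dx":0,"dy":0,"dz":0.03,"wx":0,"wy":0,"wz":0,"grip":-1},{"dx":-0.0025,"dy":0.03,"dz":0,"wx":0,"wy":0,"wz":0,"grip":-1},{"dx":-0.0025,"dy":0.03,"dz":0,"wx":0,"wy":0,"wz":0,"grip":-1},{"dx":-0.0025,"dy":0.03,"dz":0,"wx":0,"wy":0,"wz":0,"grip":-1},{"dx":-0.0025,"dy":0.029,"dz":0,"wx":0,"wy":0,"wz":0,"grip":-1},{"dx":0,"dy":0,"dz":0,"wx":0,"wy":0,"wz":0,"grip":-1},{"dx":0,"dy":0,"dz":0,"wx":0,"wy":0,"wz":0,"grip":-1},{"dx":0,"dy":0,"dz":0,"wx":0,"wy":0,"wz":0,"grip":-1}]'
python3 -m jog '[{"dx":0,"dy":0,"dz":0,"wx":0,"wy":0,"wz":0,"grip":-1}]'
python3 - <<'E'
from h import *
im,c=snap('wrist','w5'); s=env.state(); print(s['ee_pos'])
hsv=cv2.cvtColor(np.ascontiguousarray(im),cv2.COLOR_RGB2HSV)
u0,v0=proj(c,[518,-20,107]); print(u0,v0)
m=cv2.inRange(hsv,(22,120,150),(35,255,255)); v,u=np.nonzero(m); k=(abs(u-u0)<30)&(abs(v-v0)<30); u=u[k];v=v[k]
print(u.min(),u.max(),v.min(),v.max(),cast(c,(u.min()+u.max())/2,(v.min()+v.max())/2,107))
E
```

```text
time_s: 9.65
ee_pos: [518.2, -20.3, 153.0]
ee_rot: [-180.0, 0.0, -174.7]
force: [1.4, 0.3, -0.1]
gripper_width: 77.6
time_s: 9.75
ee_pos: [518.2, -20.5, 152.9]
ee_rot: [-180.0, 0.0, -174.8]
force: [-0.8, -1.3, 1.0]
gripper_width: 85.6
[518.1523928  -20.44504582 152.91112501]
279.67910685331526 228.0312141779499
262 295 211 242 [516.85206372 -21.01471405 107.        ]
```

Post top is at (516.9, -21.0), which agrees. Going down to z 70 and gripping.

```bash
python3 -m jog '[{"dx":-0.001,"dy":0,"dz":-0.028,"wx":0,"wy":0,"wz":0,"grip":-1},{"dx":0,"dy":0,"dz":-0.028,"wx":0,"wy":0,"wz":0,"grip":-1},{"dx":0,"dy":0,"dz":-0.027,"wx":0,"wy":0,"wz":0,"grip":-1},{"dx":0,"dy":0,"dz":0,"wx":0,"wy":0,"wz":0,"grip":0.5},{"dx":0,"dy":0,"dz":0,"wx":0,"wy":0,"wz":0,"grip":1},{"dx":0,"dy":0,"dz":0,"wx":0,"wy":0,"wz":0,"grip":1},{"dx":0,"dy":0,"dz":0,"wx":0,"wy":0,"wz":0,"grip":1},{"dx":0,"dy":0,"dz":0,"wx":0,"wy":0,"wz":0,"grip":1},{"dx":0,"dy":0,"dz":0,"wx":0,"wy":0,"wz":0,"grip":1},{"dx":0,"dy":0,"dz":0,"wx":0,"wy":0,"wz":0,"grip":1}]' 20
python3 -m jog '[{"dx":0,"dy":0,"dz":0,"wx":0,"wy":0,"wz":0,"grip":1},{"dx":0,"dy":0,"dz":0,"wx":0,"wy":0,"wz":0,"grip":1},{"dx":0,"dy":0,"dz":0,"wx":0,"wy":0,"wz":0,"grip":1},{"dx":0,"dy":0,"dz":0,"wx":0,"wy":0,"wz":0,"grip":1},{"dx":0,"dy":0,"dz":0,"wx":0,"wy":0,"wz":0,"grip":1}]' 30
```

```text
time_s: 10.8
ee_pos: [517.2, -19.6, 70.3]
ee_rot: [-180.0, 0.0, -174.7]
force: [0.0, 0.2, 0.3]
gripper_width: 38.1
time_s: 11.3
ee_pos: [517.1, -20.0, 70.0]
ee_rot: [-180.0, -0.0, -174.7]
force: [-0.3, -2.3, 2.0]
gripper_width: 23.9
```

```bash
python3 -m jog '[{"dx":-0.0009,"dy":0.01,"dz":0,"wx":0,"wy":0,"wz":0,"grip":1},{"dx":-0.0009,"dy":0.01,"dz":0,"wx":0,"wy":0,"wz":0,"grip":1},{"dx":-0.001,"dy":0.01,"dz":0,"wx":0,"wy":0,"wz":0,"grip":1},{"dx":-0.0009,"dy":0.01,"dz":0,"wx":0,"wy":0,"wz":0,"grip":1},{"dx":-0.001,"dy":0.01,"dz":0,"wx":0,"wy":0,"wz":0,"grip":1},{"dx":-0.0009,"dy":0.01,"dz":0,"wx":0,"wy":0,"wz":0,"grip":1},{"dx":0,"dy":0,"dz":0,"wx":0,"wy":0,"wz":0,"grip":1},{"dx":0,"dy":0,"dz":0,"wx":0,"wy":0,"wz":0,"grip":1}]'
python3 - <<'E'
from h import *
im,c=snap('wrist','w6'); print(env.state()['ee_pos'])
u0,v0=map(int,proj(c,[484,40,14])); print(u0,v0)
cv2.imwrite('pics/crop6.png',cv2.resize(im[v0-50:v0+50,u0-65:u0+65],None,fx=6,fy=6,interpolation=cv2.INTER_NEAREST)[...,::-1]); print(u0-65,v0-50)
E
```

```text
time_s: 12.1
ee_pos: [511.0, 40.8, 70.0]
ee_rot: [180.0, -0.0, -174.7]
force: [-2.6, -3.4, 4.4]
gripper_width: 23.6
[511.08861047  40.53624962  70.0086832 ]
281 191
216 141
```

View pics/crop6.png

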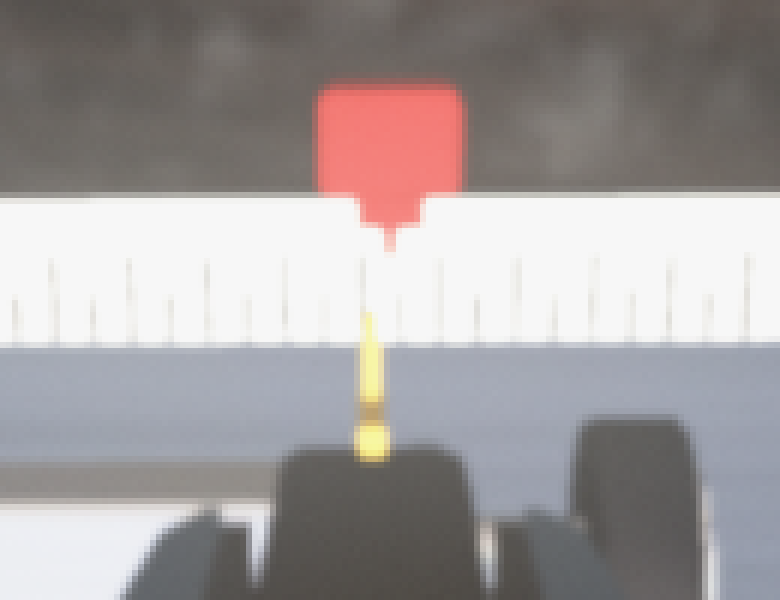

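The crop shows the marker tip at crop x≈390 and the pointer at x≈370, with ticks of 10 mm spaced about 77 px. The pointer is about 2.6 mm short; next is a sub-pixel measurement.

```bash
cat > m.py <<'E'
from h import *
import sys
def meas(name):
    im,c=load(name); f=im.astype(float)
    y=np.array([-np.sin(np.radians(5.4)),np.cos(np.radians(5.4)),0])
    r,g,b=f[...,0],f[...,1],f[...,2]
    yel=np.clip((r+g)/2-b-40,0,None); red=np.clip(r-(g+b)/2-50,0,None)
    out=[]
    for nm,w,rows in (('pointer',yel,range(193,208)),('marker',red,range(156,184))):
        for v in rows:
            ww=w[v,260:305]
            if ww.sum()<40: continue
            u=(ww*np.arange(260,305)).sum()/ww.sum(); z=14 if nm=='marker' else 16
            out.append((nm,v,u,cast(c,u,v,z)@y))
    for o in out: print('%s v=%d u=%.2f y=%.2f'%o)
    P=[o[3] for o in out if o[0]=='pointer' ]; M=[o[3] for o in out if o[0]=='marker']
    print('pointer',np.mean(P),'marker all',np.mean(M),'tip rows',M[-4:],'gap',np.mean(M)-np.mean(P))
meas(sys.argv[1])
E
python3 m.py w6
```

```text
pointer v=198 u=277.16 y=-8.83
pointer v=199 u=277.33 y=-8.71
pointer v=200 u=277.36 y=-8.68
pointer v=201 u=277.35 y=-8.69
pointer v=202 u=277.34 y=-8.70
pointer v=203 u=277.33 y=-8.71
pointer v=204 u=277.34 y=-8.70
pointer v=205 u=277.39 y=-8.67
pointer v=206 u=277.43 y=-8.64
pointer v=207 u=277.43 y=-8.64
marker v=156 u=280.56 y=-6.23
marker v=157 u=280.45 y=-6.31
marker v=158 u=280.46 y=-6.30
marker v=159 u=280.55 y=-6.23
marker v=160 u=280.54 y=-6.24
marker v=161 u=280.58 y=-6.21
marker v=162 u=280.56 y=-6.22
marker v=163 u=280.58 y=-6.21
marker v=164 u=280.61 y=-6.18
marker v=165 u=280.60 y=-6.19
marker v=166 u=280.54 y=-6.23
marker v=167 u=280.47 y=-6.28
marker v=168 u=280.48 y=-6.28
marker v=169 u=280.49 y=-6.27
marker v=170 u=280.47 y=-6.28
marker v=171 u=280.48 y=-6.27
marker v=172 u=280.43 y=-6.31
marker v=173 u=279.85 y=-6.75
marker v=174 u=280.54 y=-6.23
marker v=175 u=280.56 y=-6.21
marker v=176 u=280.60 y=-6.17
marker v=177 u=280.62 y=-6.16
marker v=178 u=280.52 y=-6.23
marker v=179 u=280.52 y=-6.23
pointer -8.696043035140965 marker all -6.259544903232135 tip rows [np.float64(-6.172416515814754), np.float64(-6.159319440808117), np.float64(-6.23236611151947), np.float64(-6.234302673279886)] gap 2.43649813190883
```

```bash
python3 -m jog '[{"dx":-0.0002,"dy":0.0024,"dz":0,"wx":0,"wy":0,"wz":0,"grip":1},{"dx":0,"dy":0,"dz":0,"wx":0,"wy":0,"wz":0,"grip":1},{"dx":0,"dy":0,"dz":0,"wx":0,"wy":0,"wz":0,"grip":1},{"dx":0,"dy":0,"dz":0,"wx":0,"wy":0,"wz":0,"grip":1},{"dx":0,"dy":0,"dz":0,"wx":0,"wy":0,"wz":0,"grip":1},{"dx":0,"dy":0,"dz":0,"wx":0,"wy":0,"wz":0,"grip":1}]'
python3 -c "
from h import *
snap('wrist','w7');snap('top','top7')"; python3 m.py w7 | tail -1
python3 -c "
from h import *
im,c=load('w7');a=cv2.resize(im[135:245,215:345],None,fx=3,fy=3)
t,_=load('top7');b=cv2.resize(t[165:310,150:390],None,fx=1.65,fy=1.65)
H=max(a.shape[0],b.shape[0]);p=lambda x:np.pad(x,((0,H-x.shape[0]),(0,0),(0,0)))
cv2.imwrite('pics/fin.png',np.hstack([p(a),p(b)])[...,::-1])"
```

```text
time_s: 12.75
ee_pos: [510.9, 42.7, 70.0]
ee_rot: [180.0, -0.0, -174.7]
force: [-4.1, -3.2, 5.8]
gripper_width: 23.9
pointer -6.85740627971264 marker all -6.247734717943736 tip rows [np.float64(-6.270796310648329), np.float64(-6.26512199922879), np.float64(-6.25771454012418), np.float64(-6.19853022655925)] gap 0.6096715617689039
```

View pics/fin.png

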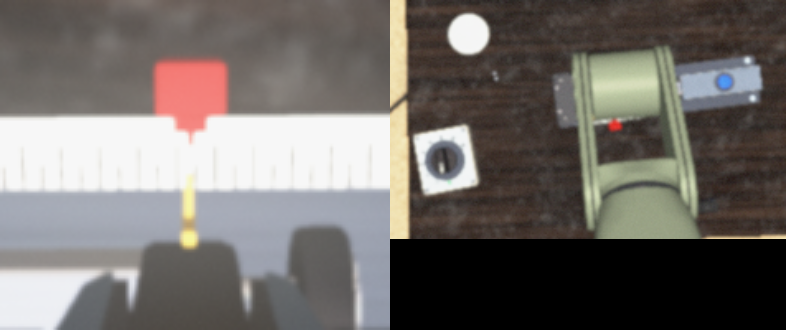

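The pointer sits almost under the marker tip, 0.6 mm short. The knob is still at off and the surroundings are unmoved. One last small correction.

```bash
python3 -m jog '[{"dx":0,"dy":0.0006,"dz":0,"wx":0,"wy":0,"wz":0,"grip":1},{"dx":0,"dy":0,"dz":0,"wx":0,"wy":0,"wz":0,"grip":1},{"dx":0,"dy":0,"dz":0,"wx":0,"wy":0,"wz":0,"grip":1},{"dx":0,"dy":0,"dz":0,"wx":0,"wy":0,"wz":0,"grip":1},{"dx":0,"dy":0,"dz":0,"wx":0,"wy":0,"wz":0,"grip":1},{"dx":0,"dy":0,"dz":0,"wx":0,"wy":0,"wz":0,"grip":1}]'
python3 -c "
from h import *
snap('wrist','w8')"; python3 m.py w8 | tail -1
```

```text
time_s: 13.45
ee_pos: [510.9, 43.2, 70.0]
ee_rot: [-180.0, -0.0, -174.7]
force: [-4.3, -3.9, 5.3]
gripper_width: 23.8
pointer -6.268089064053299 marker all -6.3247932671683165 tip rows [np.float64(-6.239894201173535), np.float64(-6.231730292415176), np.float64(-6.250919719234509), np.float64(-6.320202189101041)] gap -0.056704203115017116
```

Gap is -0.06 mm. Handing in.

```bash
python3 -c "
from workcell import env
print(env.job_done())"
```

```text
the job is handed in; nothing more can be done
None
```

The light meter is set for the dark reading, and I handed the job in at 13.5 s with the arm still held in the gripper. `job_done` gives no verdict, so I can't confirm how it was judged.

- **Dimmer:** I turned the knob anticlockwise until it met its stop, with about 0.47 N m of resistance. In the picture taken afterwards the white line was at 190.1° and the green dot at 190.0°.
- **Lock button:** I pushed it down until it stopped, with the fingertips at 65.1 mm and 13–14 N. That matches the expected 65 mm for fully down, and the arm then slid freely.
- **Telescoping arm:** I gripped the post (opening 23.8 mm, 30 N) and pulled it out about 63 mm. The pointer was first 2.4 mm short, then 0.6 mm. After the last correction it was level with the marker tip to within 0.1 mm.
- **Red marker and other objects:** The marker's measured position stayed the same throughout the pull. The wafer box looked unmoved in the last top view. The robot arm hid the torch in that view, and I did not recheck the objective or the bottle, but the gripper went nowhere near any of them.
- **Problems:** The first move command was refused because it left out some values. It moved nothing, and I resent it in full. No other check failed.

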